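# Find the rightly set cheese plane with a stepped feeler

## Robot

A 6-joint arm with a two-finger parallel gripper is mounted at the origin on the work surface. World frame = base frame: x ahead of the robot, y to its left, z up, the work surface at z = 0. Lengths are in mm, angles in rad, forces in N, time in s.
With the tool pointing down it reaches from about 350 to 975 mm from the base axis. Payload 4.9 kg.
Tool frame: the origin (TCP) lies midway between the tips of the shut fingers; the grasp point (between the pads) lies 19 mm behind it; y points along the fingers, z is the direction in which the jaws open and shut, and the axes are right-handed (so a half turn about y gives the same grasp; the last joint's range is limited). The gripper opens to 85 mm and grips with 20 to 120 N. Pads are 22 mm wide; open, the fingers measure 114 mm over their backs; the gripper's body (76 mm by 85 mm) begins 54 mm behind the grasp point. The pads swing forward as they close: fully open they stand 13 mm farther back than shut.
Start: joints at [1.182, 0.053, 1.613, -0, 1.476, -0.119], TCP at [166.577, 602.373, 231.304] pointing down, gripper open.
Joint ranges: [-3.01, 3.01], [-1.01, 2.22], [0.06, 2.58], [-1.02, 4.17], [0.09, 2.62], [-3.14, 3.14]. Speed limits (rad/s): [2.57, 2.57, 3.14, 3.14, 3.14, 3.14].

## Interface

Orientations are given as a rotation vector (axis times angle).
In Python, from rig import bot gives the robot as it stands.
- The arm moves only by the tool apply_moves, never from a script. Its argument "moves" is a list of rows, each a list of 7 numbers: the turn, a rotation vector about the tool's x, y, z in degrees, then the shift along the tool's x, y, z in mm, then the opening, from -1 (shut) to 1 (fully open). In form: [[wx, wy, wz, tx, ty, tz, hand], ...]. A call has exactly 5 rows; each row is the pose to reach, as a shift and turn from the pose commanded when the call began, along the tool's axes at that moment; what a row does not reach only later rows make up. A row lasts 1/8 s, in which the tool goes at most 62.5 mm and 10.7 degrees, less where a joint would pass 70% of its speed; a pose out of reach is approached as far as the arm can. A call with a gripper value outside its range is refused whole. The fingers move at their own pace and stop on an object; "force" is the grip in N (left out, the last holds). Time passes only in rows, so rows that repeat a pose let the fingers close, or fill a call up. It gives the time, the measured TCP pose, the force and the opening at its end, in the units of the state.
- bot.observe(): the state, without advancing time (a new reading comes with each control period).
- bot.read_camera(name): name is "side" or "top" or "wrist"; returns a dict with "frame" (384x512x3 uint8, red, green, blue), "K" (3x3 intrinsics, pixels), "k1" (the pictures are not rectified: a ray, as slopes to the right and down, at radius r is drawn at 1 + k1 r^2 times it, then the intrinsics apply), "world_to_cam" (4x4, takes a point from world to camera coordinates). Camera axes: x right, y down, z forward; pixel columns grow to the right and rows downward; lengths in mm; the calibration is good to about 2 mm. A picture is of the moment at which its call begins. There is no depth.
- bot.hand_in(): hands the job in, once; it reports no verdict.
Trained networks look in a picture, given as the dict that the camera call returned (one of the last four; its "shot" number tells which), for a name from the list of things; names that differ only in an ending like _2 or _b are one class to them, and where a whole thing is asked for, a point or a joint stands for the part that bears it (a point fixed in the world has none). Each returns a list of dicts, best first, with "score" (0 to 1); they miss things now and then, are a little off and sometimes report something else, mostly with a low value. They report only what shows in the picture. A call takes as long as a camera call. They do not tell look-alikes from the thing itself.
- bot.look_for(query, picture): "position" ([x, y, z] in mm, in world coordinates, good to about 4 mm: the middle of the surface that is visible of it).
The state is a dict: "time_s": time; "joint_positions": joint angles; "joint_velocities": joint speeds; "joint_efforts": joint torques, N m; "tool_pos": TCP position; "eef_rot": TCP orientation; "ft_force": force on the tool from outside, world axes, zero at the start; "torque": the same for the moment, N m; "grip_width": finger opening in mm.
Only numpy, scipy, OpenCV 4.12 (cv2) and the standard library are available. Lean on these libraries where they do the work, as an engineer would, in place of code of your own. Each camera call takes 0.05 s, during which the arm holds its last target.

## Task

One of the three cheese planes is set to the right slice thickness: find it by holding the stepped feeler flat on the counter by its orange handle and sliding its tip straight under the bars from the robot's side, until the plane is found where the thin tip goes under but the thick step comes up against the bar (a tight plane stops the tip, a loose one lets the step in too). After that, push that plane's green tag fully across to the left and stand the feeler back on the blue mat, let go (these two in either order). Leave the other planes' tags and the jar, cheese, oil bottle and pepper mill alone.

Things in the scene. Friction and masses are not known exactly. Their poses are not given: they have to be found in the camera images.
- feeler: Stepped feeler, loose, 0.15 to 0.3 kg: flat steel blade 28 mm wide (y) with an upright orange handle. Origin on the flat underside below the handle's middle; x points to the tip, z up. Handle 20 mm (x) by 26 mm (y), 10 to 82 mm above the underside. Blade 10 mm thick from x = -25 to 75 mm; then a square step to the thin tip, 4 mm thick, x = 75 to 115 mm. It stands on its underside.
- feeler_tip (a point): Middle of the end of the thin tip: feeler x = 115 mm, 2 mm above the underside.
- feeler_step (a point): Middle of the step face: feeler x = 75 mm, 7 mm above the underside.
- plane_a: One of three cheese planes, fixed to the counter: steel bar 30 mm deep (x), 70 mm wide (y), top 48 mm high, held over the counter by two wooden cheeks, 16 mm thick (y), 48 mm high, inner faces at y = +-35 mm, from x = -44.5 to +40.5 mm. Origin on the counter under the bar's middle; x is the sliding direction, away from the robot's side, y left along the bar, z up. Bar's near face at x = -15 mm.
- plane_a_mouth (a point): Middle of the mouth of plane_a's gap, at the bar's near face (plane x = -15 mm, y = 0), at counter height. The flat gap between counter and bar is 2 mm on one plane (tight), 7 mm on another (right) and 13 mm on the third (loose), over the bar's whole 30 mm depth; which is which is not told.
- tag_a (a joint): Slide of the green tag on top of plane_a's bar, m along the plane's +y: 0 at the right end as the robot sees it, 0.030 fully across at the left end. Friction about 1.5 N, no spring; stays where it is left; starts within 4 mm of the right end.
- tag_a_top (a point): Centre of the top of plane_a's green tag, an upright block 16 mm (plane's x) by 14 mm (y) by 24 mm high, top about 73 mm above the counter. At slide value 0 it lies at y = -15 mm in the plane's frame, at x = 0.
- plane_b: One of three cheese planes, fixed to the counter: steel bar 30 mm deep (x), 70 mm wide (y), top 48 mm high, held over the counter by two wooden cheeks, 16 mm thick (y), 48 mm high, inner faces at y = +-35 mm, from x = -44.5 to +40.5 mm. Origin on the counter under the bar's middle; x is the sliding direction, away from the robot's side, y left along the bar, z up. Bar's near face at x = -15 mm.
- plane_b_mouth (a point): Middle of the mouth of plane_b's gap, at the bar's near face (plane x = -15 mm, y = 0), at counter height. The flat gap between counter and bar is 2 mm on one plane (tight), 7 mm on another (right) and 13 mm on the third (loose), over the bar's whole 30 mm depth; which is which is not told.
- tag_b (a joint): Slide of the green tag on top of plane_b's bar, m along the plane's +y: 0 at the right end as the robot sees it, 0.030 fully across at the left end. Friction about 1.5 N, no spring; stays where it is left; starts within 4 mm of the right end.
- tag_b_top (a point): Centre of the top of plane_b's green tag, an upright block 16 mm (plane's x) by 14 mm (y) by 24 mm high, top about 73 mm above the counter. At slide value 0 it lies at y = -15 mm in the plane's frame, at x = 0.
- plane_c: One of three cheese planes, fixed to the counter: steel bar 30 mm deep (x), 70 mm wide (y), top 48 mm high, held over the counter by two wooden cheeks, 16 mm thick (y), 48 mm high, inner faces at y = +-35 mm, from x = -44.5 to +40.5 mm. Origin on the counter under the bar's middle; x is the sliding direction, away from the robot's side, y left along the bar, z up. Bar's near face at x = -15 mm.
- plane_c_mouth (a point): Middle of the mouth of plane_c's gap, at the bar's near face (plane x = -15 mm, y = 0), at counter height. The flat gap between counter and bar is 2 mm on one plane (tight), 7 mm on another (right) and 13 mm on the third (loose), over the bar's whole 30 mm depth; which is which is not told.
- tag_c (a joint): Slide of the green tag on top of plane_c's bar, m along the plane's +y: 0 at the right end as the robot sees it, 0.030 fully across at the left end. Friction about 1.5 N, no spring; stays where it is left; starts within 4 mm of the right end.
- tag_c_top (a point): Centre of the top of plane_c's green tag, an upright block 16 mm (plane's x) by 14 mm (y) by 24 mm high, top about 73 mm above the counter. At slide value 0 it lies at y = -15 mm in the plane's frame, at x = 0.
- mat: Blue mat lying flat on the counter, 240 mm (its x) by 110 mm (its y), 1 mm thick and of no effect on things standing there (they stand at counter height); origin at its middle. The feeler starts on it, lying along it.
- jar: Bystander: small preserve jar, 54 mm across, 85 mm tall, origin under its middle. Stands between two planes.
- cheese: Bystander: piece of cheese about 67 x 40 x 50 mm high, origin under its middle. Stands between two planes.
- oil: Bystander: oil bottle, 60 mm across, 200 mm tall, origin under its middle; at the left or right of the planes.
- mill: Bystander: dark wooden pepper mill, 56 mm across the foot, 165 mm tall, origin under its middle; on the side opposite the oil bottle.
Things that resemble listed ones, but are neither listed nor needed, are in the scene too. What is shaped like the plane_c but pink is not meant. Of the things that look like the feeler, take the one that is nearest to the robot's base at the start.

How it is judged:
By the outcome, as a careful person would: the job done as asked, in the order asked, and still so for the second after the job is handed in, with the robot touching nothing.
It also fails if it takes over 72 s, if anything falls off the work surface, if the arm or the gripper's body presses on something with over 40 N, if the wrist force passes 120 N, or if a joint passes its speed limit or range.

## Working session

There is one attempt and no reset: what is moved stays moved. The work goes in short steps, Python scripts to look and compute and a tool call to move; the robot and the scene stay as the last step left them, time stands still between calls to the robot, and variables do not carry over. Pictures are saved under pics/ and viewed, and the job is handed in when it is done.

Besides the shell and the picture viewer there is one more tool, called as name(argument=value, ...), one argument or row to a line, values as JSON. apply_moves: Moves the arm, as the interface text tells. Its arguments: {"type":"object","properties":{"moves":{"type":"array"},"force":{"type":"number"}},"required":["moves"]}

```bash
ls; mkdir -p pics; python3 - <<'E'
from rig import bot
import cv2
s=bot.observe(); print(s)
for n in ("top","side","wrist"):
    p=bot.read_camera(n); cv2.imwrite(f"pics/{n}0.png",p["frame"][:,:,::-1])
    print(n,p["K"].tolist(),p["k1"],p["world_to_cam"].round(3).tolist())
    for q in (["feeler","plane_a","mat","jar","cheese","oil","mill","tag_a_top","plane_a_mouth","feeler_tip"] if n!="wrist" else []):
        print(q,[(d["position"].round(0).tolist() if hasattr(d["position"],'round') else d["position"],round(d["score"],2)) for d in bot.look_for(q,p)])
print(bot.observe()["time_s"])
E
```

```text
pics
{'time_s': 0.0, 'joint_positions': array([ 1.18197841e+00,  5.33584303e-02,  1.61430041e+00, -6.40768903e-08,
        1.47596882e+00, -1.18996173e-01]), 'joint_velocities': array([-6.07634376e-04, -2.07979565e-04, -1.35801512e-03,  7.47495198e-05,
       -1.09448364e-03,  1.08785358e-03]), 'joint_efforts': array([ 4.92965264e-04, -3.93686628e+01, -3.70173705e+01, -9.13578810e-05,
        7.24778758e-03, -3.52950522e-06]), 'tool_pos': array([166.36144732, 601.81208639, 230.0581987 ]), 'eef_rot': array([-1.56237151,  0.21226104, -0.21145598]), 'ft_force': array([ 0.54759178, -1.08408422,  0.25293734]), 'torque': array([-0.01593631, -0.01941749, -0.02924516]), 'grip_width': 85.34915611062202}
top [[457.74754126668284, 0.0, 254.09840754918918], [0.0, 457.74754126668284, 197.86232610331922], [0.0, 0.0, 1.0]] -0.0037033972597707377 [[0.001, -1.0, 0.016, -76.266], [-0.993, -0.003, -0.117, 469.422], [0.117, -0.016, -0.993, 1810.625], [0.0, 0.0, 0.0, 1.0]]
feeler [([308.3, -582.8, 5.9], 0.62), ([469.2, -99.6, 9.3], 0.53)]
plane_a [([614.2, 255.0, 47.2], 0.96), ([585.0, -257.6, 49.1], 0.8
[... 802 characters left out ...]
93), ([622.8, -25.8, 37.5], 0.91), ([575.5, -275.2, 45.7], 0.84), ([601.2, 250.3, 45.7], 0.48)]
mat [([439.1, -169.0, 1.8], 0.69), ([576.7, -144.2, 35.6], 0.6)]
jar [([581.5, 107.2, 53.5], 0.75)]
cheese [([578.4, -144.1, 37.4], 0.78)]
oil [([417.5, -498.6, 100.8], 0.56)]
mill [([431.8, 469.1, 78.0], 0.52)]
tag_a_top []
plane_a_mouth [([602.4, 249.3, 42.3], 0.5)]
feeler_tip [([290.3, -618.5, 10.8], 0.73), ([458.3, -151.5, 16.6], 0.72)]
wrist [[264.35258179632945, 0.0, 253.01110148642], [0.0, 264.35258179632945, 191.5759073264696], [0.0, 0.0, 1.0]] -0.011912802751564476 [[0.266, 0.964, -0.0, -624.873], [0.917, -0.253, 0.308, -40.11], [0.297, -0.082, -0.951, 380.837], [0.0, 0.0, 0.0, 1.0]]
1.15
```

View pics/top0.png

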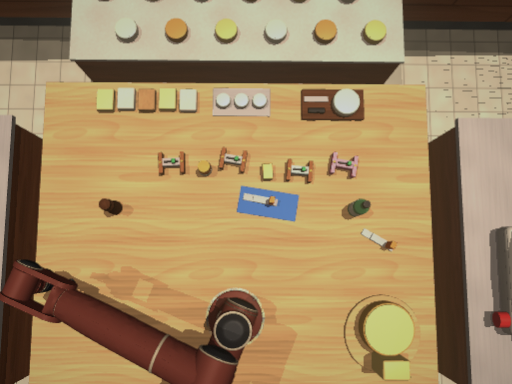

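View pics/side0.png

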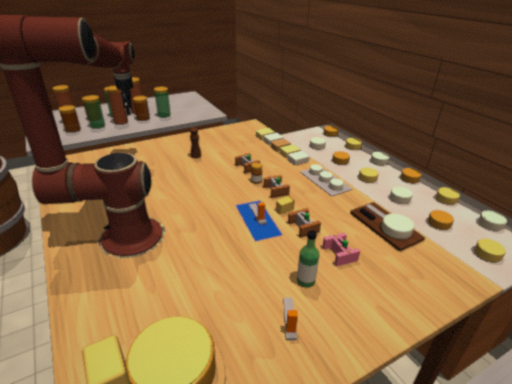

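View pics/wrist0.png

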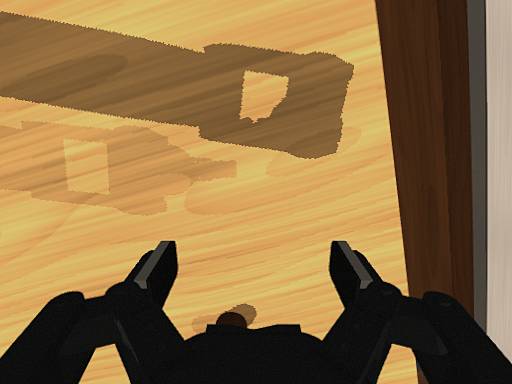

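```bash
cat > h.py <<'E'
import numpy as np, json, cv2
from scipy.spatial.transform import Rotation as Ro
from rig import bot
START=dict(p=[166.577,602.373,231.304])
def yawR(psi):
    # tool y down, tool z (jaw) at world yaw psi (deg)
    a=np.radians(psi); z=np.array([np.cos(a),np.sin(a),0]); y=np.array([0,0,-1.]); x=np.cross(y,z)
    return np.stack([x,y,z],1)
def load():
    d=json.load(open('cmd.json')); return np.array(d['p']),np.array(d['R'])
def save(p,R): json.dump(dict(p=list(map(float,p)),R=np.asarray(R).tolist()),open('cmd.json','w'))
def rel(p,R,p2,R2):
    w=np.degrees(Ro.from_matrix(R.T@R2).as_rotvec()); t=R.T@(np.asarray(p2)-p)
    return w,t
def applied(row):
    "update commanded pose by the last row sent (fully reached)"
    p,R=load(); w,t=np.array(row[:3]),np.array(row[3:6])
    save(p+R@t, R@Ro.from_rotvec(np.radians(w)).as_matrix())
def st():
    s=bot.observe(); p,R=load(); Rm=Ro.from_rotvec(s['eef_rot']).as_matrix()
    print('t',round(s['time_s'],2),'tcp',s['tool_pos'].round(1),'jawyaw',round(np.degrees(np.arctan2(Rm[1,2],Rm[0,2])),2),'down',Rm[:,1].round(3),
      'F',s['ft_force'].round(1),'T',s['torque'].round(2),'w',round(s['grip_width'],1),'q',s['joint_positions'].round(2))
    print('cmd',p.round(1),'jawyaw',round(np.degrees(np.arctan2(R[1,2],R[0,2])),2),'devrot',np.degrees(Ro.from_matrix(R.T@Rm).as_rotvec()).round(2))
    return s
def goto(p2,psi):
    p,R=load(); w,t=rel(p,R,p2,yawR(psi)); print('w',w.round(2),'t',t.round(1), 'dist',round(np.linalg.norm(t)),'rows>=',round(max(np.linalg.norm(t)/62.5,np.linalg.norm(w)/10.7),1))
def project(pic,P):
    P=np.atleast_2d(P).astype(float); M=np.asarray(pic['world_to_cam']); c=P@M[:3,:3].T+M[:3,3]
    s=c[:,:2]/c[:,2:]; r2=(s**2).sum(1,keepdims=True); s=s*(1+pic['k1']*r2); K=pic['K']
    return np.stack([K[0,0]*s[:,0]+K[0,2],K[1,1]*s[:,1]+K[1,2]],1)
def unproj(pic,uv,z=0.):
    uv=np.atleast_2d(uv).astype(float);K=pic['K']; d=np.stack([(uv[:,0]-K[0,2])/K[0,0],(uv[:,1]-K[1,2])/K[1,1]],1)
    s=d.copy()
    for _ in range(10): s=d/(1+pic['k1']*(s**2).sum(1,keepdims=True))
    M=np.asarray(pic['world_to_cam']); C=-M[:3,:3].T@M[:3,3]
    r=np.c_[s,np.ones(len(s))]@M[:3,:3]
    return C+r*((z-C[2])/r[:,2])[:,None]
def shot(name,fn):
    import pickle
    p=bot.read_camera(name); cv2.imwrite(f'pics/{fn}.png',p['frame'][:,:,::-1]); pickle.dump({k:p[k] for k in p},open(f'pics/{fn}.pkl','wb')); return p
def loadpic(fn):
    import pickle
    return pickle.load(open(f'pics/{fn}.pkl','rb'))
E
python3 - <<'E'
from h import *
s=bot.observe(); R=Ro.from_rotvec(s['eef_rot']).as_matrix(); print(R.round(3))
psi=np.degrees(np.arctan2(R[1,2],R[0,2])); print(psi)
# nominal
save(START['p'],yawR(psi)); st()
M=np.array([[0.266,0.964,-0.0,-624.873],[0.917,-0.253,0.308,-40.11],[0.297,-0.082,-0.951,380.837]])
C=-M[:,:3].T@M[:,3]; print('cam',C, 'in tool', R.T@(C-s['tool_pos']), 'axes in tool', (M[:,:3]@R).round(3))
goto([440,-100,330],0)
goto([440,-100,330],180)
goto([440,-100,330],90)
E
```

```text
[[ 0.964  0.     0.267]
 [-0.267  0.     0.964]
 [ 0.    -1.     0.   ]]
74.54175631318614
t 1.15 tcp [166.6 602.4 231.3] jawyaw 74.54 down [ 0.  0. -1.] F [-0.8 -0.   0.6] T [ 0.01  0.02 -0.01] w 85.2 q [ 1.18  0.05  1.61 -0.    1.48 -0.12]
cmd [166.6 602.4 231.3] jawyaw 74.54 devrot [ 0.  0. -0.]
cam [ 89.888499 623.458376 374.529867] in tool [-7.95366116e+01 -1.43198157e+02 -1.09261350e-01] axes in tool [[-0.001  0.     1.   ]
 [ 0.951 -0.308  0.001]
 [ 0.308  0.951  0.   ]]
w [ 0.   74.54  0.  ] t [ 450.7  -98.7 -604.1] dist 760 rows>= 12.2
w [  -0.   -105.46   -0.  ] t [ 450.7  -98.7 -604.1] dist 760 rows>= 12.2
w [  0.   -15.46   0.  ] t [ 450.7  -98.7 -604.1] dist 760 rows>= 12.2
```

```bash
python3 - <<'E'
from h import *
goto([390,60,330],74.54)
E
```

```text
w [0. 0. 0.] t [ 359.9  -98.7 -463.2] dist 595 rows>= 9.5
```

apply_moves(
  moves=[
    [0,0,0,36,-10,-46,1],
    [0,0,0,72,-20,-92,1],
    [0,0,0,108,-30,-138,1],
    [0,0,0,144,-40,-184,1],
    [0,0,0,180,-50,-230,1],
  ],
)

```text
time_s: 1.78
tool_pos: [279.1, 331.1, 281.9]
eef_rot: [-1.56, 0.211, -0.212]
ft_force: [1.4, -0.2, -0.7]
grip_width: 85.6
```

apply_moves(
  moves=[
    [0,0,0,36,-10,-46,1],
    [0,0,0,72,-20,-92,1],
    [0,0,0,108,-30,-138,1],
    [0,0,0,144,-40,-184,1],
    [0,0,0,180,-50,-230,1],
  ],
)

```text
time_s: 2.4
tool_pos: [391.3, 61.2, 332.0]
eef_rot: [-1.56, 0.211, -0.213]
ft_force: [1.2, 2.0, -0.1]
grip_width: 85.6
```

```bash
python3 - <<'E'
from h import *
applied([0,0,0,180,-50,-230]);applied([0,0,0,180,-50,-230])
st()
p=shot('wrist','w1')
st()
for q in ("plane_a","feeler","mat"): print(q,[(d["position"].round(0).tolist() if hasattr(d["position"],'round') else d["position"],round(d["score"],2)) for d in bot.look_for(q,p)])
E
```

```text
t 2.4 tcp [391.3  61.2 332. ] jawyaw 74.54 down [ 0.002  0.    -1.   ] F [ 1.2  2.  -0.1] T [ 0.01 -0.03  0.05] w 85.6 q [-0.03 -0.57  1.96  0.    1.75 -1.33]
cmd [390.9  63.1 331.3] jawyaw 74.54 devrot [ 0.03  0.01 -0.09]
t 2.45 tcp [393.5  55.2 333.1] jawyaw 74.01 down [ 0.004 -0.005 -1.   ] F [ 0.7 -3.8  1.3] T [-0.14  0.06 -0.03] w 85.1 q [-0.04 -0.56  1.96 -0.01  1.75 -1.34]
cmd [390.9  63.1 331.3] jawyaw 74.54 devrot [-0.22  0.53 -0.3 ]
plane_a [([618.2, 13.4, 48.4], 0.89), ([555.0, -289.9, 26.0], 0.83), ([605.7, 261.5, 48.4], 0.59), ([571.5, -471.1, 31.8], 0.57)]
feeler [([467.2, -118.8, 10.0], 0.85)]
mat [([441.1, -132.1, -1.5], 0.71)]
```

View pics/w1.png

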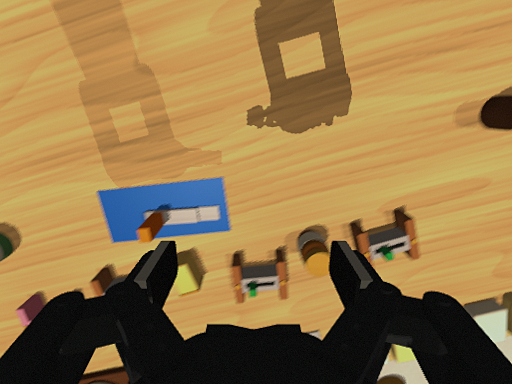

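```bash
python3 - <<'E'
from h import *
im=cv2.imread('pics/w1.png')[165:255,80:250]; cv2.imwrite('pics/w1c.png',cv2.resize(im,None,fx=4.5,fy=4.5,interpolation=cv2.INTER_CUBIC))
p=loadpic('w1')
print(unproj(p,[[98,190],[222,177],[231,228],[113,242]],1).round(0))
E
```

```text
[[ 382. -240.    1.]
 [ 421.   -6.    1.]
 [ 525.  -21.    1.]
 [ 491. -260.    1.]]
```

View pics/w1c.png

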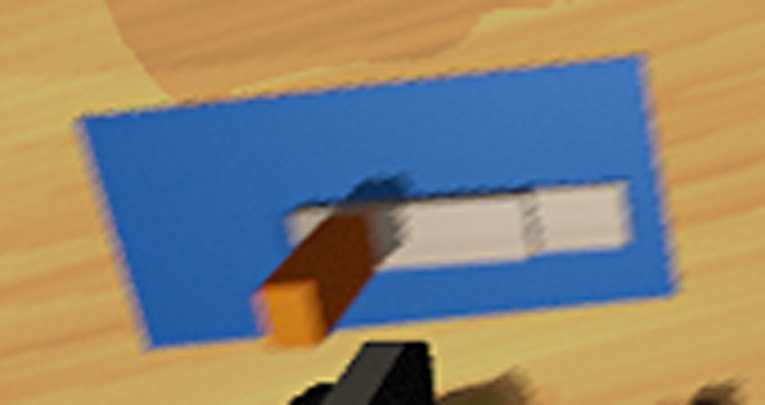

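```bash
cat >> h.py <<'E'
def fitpose(pics_obs, x0):
    "pics_obs list of (pic, model pts Nx3, uv Nx2); fits x,y,yaw(deg) with z=0"
    from scipy.optimize import least_squares
    def pts(v,m):
        a=np.radians(v[2]); c,s=np.cos(a),np.sin(a); m=np.asarray(m,float)
        return np.c_[v[0]+c*m[:,0]-s*m[:,1], v[1]+s*m[:,0]+c*m[:,1], m[:,2]]
    f=lambda v: np.concatenate([(project(p,pts(v,m))-np.asarray(uv)).ravel() for p,m,uv in pics_obs])
    r=least_squares(f,x0,x_scale=[10,10,5],loss='soft_l1'); return r.x, f(r.x).reshape(-1,2)
E
python3 - <<'E'
from h import *
p=loadpic('w1')
m=[(115,14,4),(115,-14,4),(75,14,10),(75,-14,10),(-25,14,10),(-10,13,82),(10,13,82),(10,-13,82),(-10,-13,82)]
c=np.array([(628,183),(628,245),(525,190),(530,260),(290,208),(265,290),(317,283),(325,340),(275,345)])/4.5+[80,165]
x,r=fitpose([(p,m,c)],[460,-110,84]); print(x.round(1)); print(r.round(1))
st()
goto([x[0],x[1],170],x[2]-90)
E
```

```text
[ 462.8 -144.1   78.2]
[[-0.7  0.2]
 [ 0.8 -0.1]
 [ 0.8  1. ]
 [ 1.6 -1. ]
 [ 0.8  0.1]
 [-1.4 -1.3]
 [-1.  -0.5]
 [ 0.1  1. ]
 [-0.6  0.5]]
t 2.6 tcp [391.1  62.2 331.5] jawyaw 74.36 down [ 0.  0. -1.] F [ 0.2 -0.4 -0.6] T [-0.   -0.    0.01] w 85.3 q [-0.03 -0.56  1.96  0.    1.75 -1.33]
cmd [390.9  63.1 331.3] jawyaw 74.54 devrot [ 0.03  0.18 -0.  ]
w [ 0.   86.32  0.  ] t [ 124.5  161.3 -180.5] dist 272 rows>= 8.1
```

apply_moves(
  moves=[
    [0,10,0,25,26,-36,1],
    [0,20,0,50,52,-72,1],
    [0,30,0,74,78,-108,1],
    [0,40,0,99,104,-144,1],
    [0,50,0,124,130,-180,1],
  ],
)

```text
time_s: 3.22
tool_pos: [463.1, -142.7, 200.3]
eef_rot: [-1.381, 0.89, -0.89]
ft_force: [0.3, 0.3, 0.5]
grip_width: 85.5
```

apply_moves(
  moves=[
    [0,9,0,0,10,0,1],
    [0,18,0,0,20,0,1],
    [0,27,0,0,30,0,1],
    [0,36,0,0,30,0,1],
    [0,36.3,0,0,30,0,1],
  ],
)

```text
time_s: 3.85
tool_pos: [462.7, -141.5, 170.9]
eef_rot: [-1.108, 1.356, -1.355]
ft_force: [-0.3, -0.1, 0.5]
grip_width: 85.5
```

```bash
python3 - <<'E'
from h import *
applied([0,50,0,124,130,-180]);applied([0,36.3,0,0,30,0])
st()
p=shot('wrist','w2')
st()
x=[462.8,-144.1,78.2]
m=np.array([(115,14,4),(115,-14,4),(75,14,10),(75,-14,10),(-25,14,10),(-25,-14,10),(-10,13,82),(10,13,82),(10,-13,82),(-10,-13,82)])
a=np.radians(x[2]);c,s=np.cos(a),np.sin(a)
uv=project(p,np.c_[x[0]+c*m[:,0]-s*m[:,1],x[1]+s*m[:,0]+c*m[:,1],m[:,2]])
im=p['frame'][:,:,::-1].copy()
for u in uv: cv2.circle(im,(int(u[0]),int(u[1])),2,(255,0,255),1)
cv2.imwrite('pics/w2o.png',cv2.resize(im,None,fx=1.5,fy=1.5,interpolation=cv2.INTER_CUBIC))
E
```

```text
t 3.85 tcp [ 462.7 -141.5  170.9] jawyaw -11.49 down [-0.001  0.001 -1.   ] F [-0.3 -0.1  0.5] T [ 0.   -0.02  0.06] w 85.5 q [-0.45 -0.25  2.    0.    1.4  -0.25]
cmd [ 462.5 -143.5  171.3] jawyaw -11.76 devrot [-0.04 -0.26  0.03]
t 3.9 tcp [ 462.7 -141.9  171.2] jawyaw -11.48 down [-0.  0. -1.] F [ 0.1 -0.9  0. ] T [-0.01 -0.02 -0.02] w 85.4 q [-0.45 -0.25  2.    0.    1.4  -0.25]
cmd [ 462.5 -143.5  171.3] jawyaw -11.76 devrot [-0.01 -0.28  0.01]
```

View pics/w2o.png

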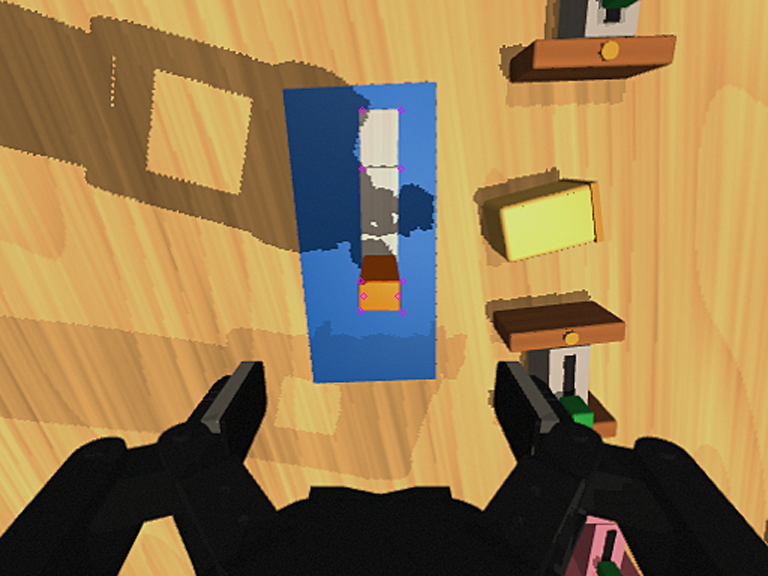

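apply_moves(
  moves=[
    [0,0,0,1,45,0,1],
    [0,0,0,1,90,0,1],
    [0,0,0,1,125,0,1],
    [0,0,0,1,139,0,1],
    [0,0,0,1,139,0,1],
  ],
)

```text
time_s: 4.53
tool_pos: [462.1, -143.9, 32.0]
eef_rot: [-1.106, 1.359, -1.357]
ft_force: [0.7, 0.4, 0.5]
grip_width: 85.1
```

apply_moves(
  moves=[
    [0,0,0,0,0,0,-1],
    [0,0,0,0,0,0,-1],
    [0,0,0,0,0,0,-1],
    [0,0,0,0,0,0,-1],
    [0,0,0,0,0,0,-1],
  ],
  force=70,
)

```text
time_s: 5.15
tool_pos: [462.9, -144.8, 33.2]
eef_rot: [-1.104, 1.358, -1.36]
ft_force: [-1.2, 0.5, 6.4]
grip_width: 25.4
```

```bash
python3 - <<'E'
from h import *
applied([0,0,0,1,139,0])
st()
p=shot('wrist','w3')
E
```

```text
t 5.15 tcp [ 462.9 -144.8   33.2] jawyaw -11.76 down [ 0.001 -0.001 -1.   ] F [-1.2  0.5  6.4] T [ 0.11  0.13 -0.  ] w 25.4 q [-0.46 -0.07  2.09  0.    1.12 -0.25]
cmd [ 462.3 -144.5   32.3] jawyaw -11.76 devrot [ 0.07  0.   -0.02]
```

View pics/w3.png

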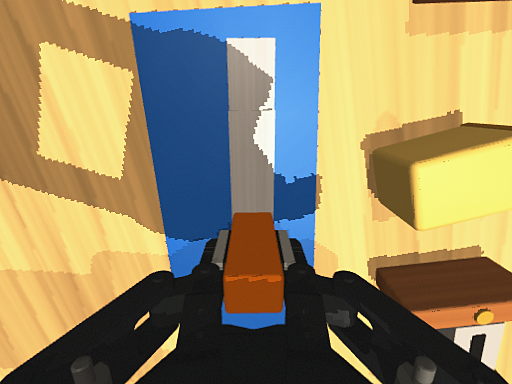

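```bash
python3 - <<'E'
from h import *
goto([492,-245,155],-90)
im=cv2.imread('pics/w1.png')[185:315,80:430]; cv2.imwrite('pics/w1d.png',cv2.resize(im,None,fx=2.2,fy=2.2,interpolation=cv2.INTER_CUBIC))
E
```

```text
w [ 0.   78.24  0.  ] t [  92.4 -122.7   49.6] dist 161 rows>= 7.3
```

apply_moves(
  moves=[
    [0,0,0,0,-30,0,-1],
    [0,10,0,0,-60,0,-1],
    [0,20,0,5,-90,0,-1],
    [0,30,0,30,-115,15,-1],
    [0,40,0,60,-122,30,-1],
  ],
)

```text
time_s: 5.82
tool_pos: [480.2, -210.1, 155.8]
eef_rot: [-0.631, 1.837, -1.841]
ft_force: [0.4, 0.1, -2.1]
grip_width: 25.4
```

```bash
python3 - <<'E'
from h import *
applied([0,40,0,60,-122,30]); st()
goto([492,-245,155],-90)
E
```

```text
t 5.83 tcp [ 480.2 -210.1  155.8] jawyaw -52.03 down [ 0.002 -0.001 -1.   ] F [ 0.4  0.1 -2.1] T [0.   0.04 0.03] w 25.4 q [-0.55 -0.13  1.92 -0.    1.35  0.35]
cmd [ 479.4 -209.3  154.3] jawyaw -51.76 devrot [0.14 0.27 0.05]
w [ 0.   38.24  0.  ] t [12.2 -0.7 35.8] dist 38 rows>= 3.6
```

apply_moves(
  moves=[
    [0,9,0,3,0,9,-1],
    [0,18,0,6,0,18,-1],
    [0,27,0,9,0,27,-1],
    [0,38.2,0,12,-1,36,-1],
    [0,38.2,0,12,-1,36,-1],
  ],
)

```text
time_s: 6.45
tool_pos: [491.8, -245.1, 154.3]
eef_rot: [-0.004, 2.222, -2.22]
ft_force: [0.6, -0.1, -1.6]
grip_width: 25.6
```

```bash
python3 - <<'E'
from h import *
applied([0,38.2,0,12,-1,36]); st()
p=shot('wrist','w4'); st()
cv2.imwrite('pics/w4b.png',cv2.resize(p['frame'][:,:,::-1],None,fx=1.5,fy=1.5,interpolation=cv2.INTER_CUBIC))
E
```

```text
t 6.45 tcp [ 491.8 -245.1  154.3] jawyaw -89.89 down [-0.002  0.001 -1.   ] F [ 0.6 -0.1 -1.6] T [ 0.02  0.04 -0.04] w 25.6 q [-0.6  -0.07  1.86 -0.    1.35  0.97]
cmd [ 492.3 -245.   155.3] jawyaw -89.96 devrot [-0.05 -0.06 -0.09]
t 6.5 tcp [ 491.8 -244.7  154.3] jawyaw -89.83 down [-0.001  0.001 -1.   ] F [ 0.1 -0.7 -1.7] T [0.01 0.07 0.05] w 25.3 q [-0.6  -0.07  1.86  0.    1.35  0.97]
cmd [ 492.3 -245.   155.3] jawyaw -89.96 devrot [-0.06 -0.12 -0.08]
```

View pics/w4b.png

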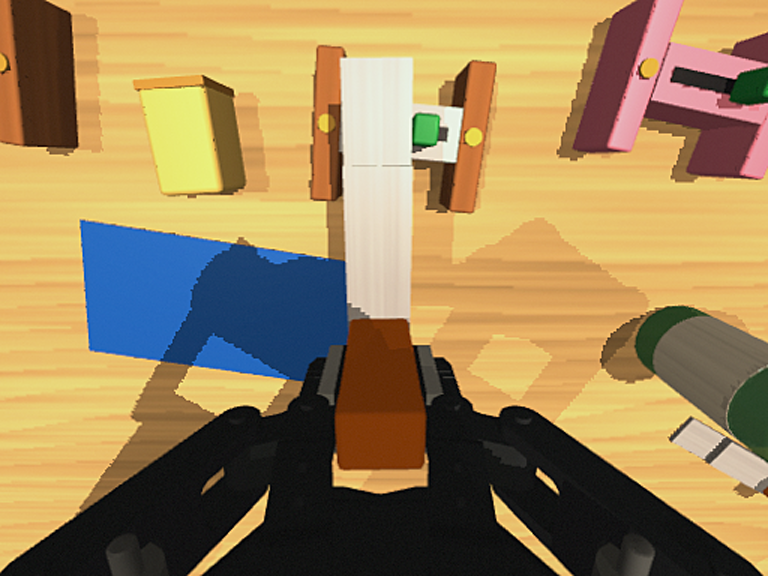

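```bash
python3 - <<'E'
from h import *
p=loadpic('w4')
cv2.imwrite('pics/w4c.png',cv2.resize(p['frame'][20:150,200:340,::-1],None,fx=5,fy=4.6,interpolation=cv2.INTER_CUBIC)[:,:])
E
```

```text
(no output)
```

View pics/w4c.png

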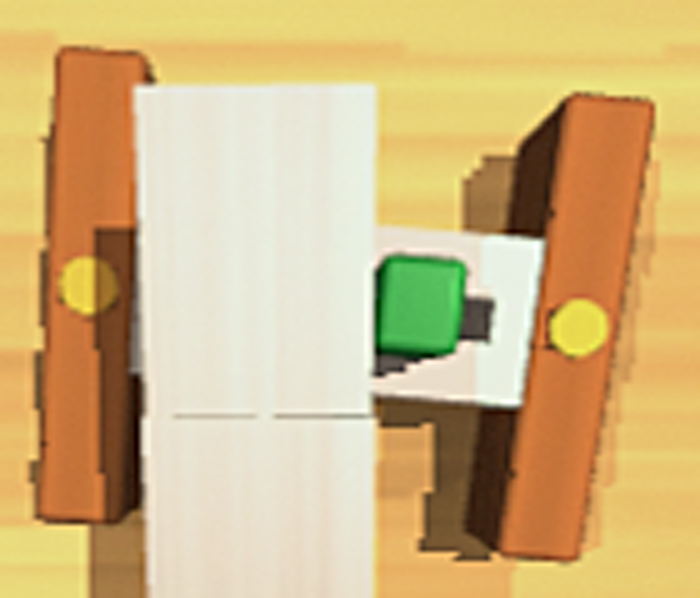

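```bash
python3 - <<'E'
from h import *
p=loadpic('w4')
m=[(40.5,51,48),(40.5,35,48),(-44.5,51,48),(40.5,-35,48),(40.5,-51,48),(-44.5,-35,48),(-44.5,-51,48)]
c=np.array([(58,48),(145,52),(36,518),(570,94),(654,102),(500,552),(578,558)])/[5,4.6]+[200,20]
x,r=fitpose([(p,m,c)],[585,-258,0]); print(x.round(1)); print(r.round(1))
# feeler tip corners at known height
f=np.array([(135,87),(376,87)])/[5,4.6]+[200,20]
print(unproj(p,f,154.3-33+4).round(1))
print(unproj(p,np.array([(150,597),(375,597)])/[5,4.6]+[200,20],154.3-33+10).round(1))
E
```

```text
[ 586.  -256.9   -4.8]
[[-0.9 -0.8]
 [ 0.9  0.1]
 [-0.   0.7]
 [-0.8 -0.9]
 [ 1.2 -0.7]
 [-0.8  1.3]
 [ 0.6  1.5]]
[[ 607.2 -229.7  125.3]
 [ 607.2 -257.6  125.3]]
[[ 543.9 -230.5  131.3]
 [ 543.9 -258.8  131.3]]
```

```bash
cat >> h.py <<'E'
def plane_pt(pl,x,y=0.):
    a=np.radians(pl[2]); return [pl[0]+np.cos(a)*x-np.sin(a)*y, pl[1]+np.sin(a)*x+np.cos(a)*y]
PC=[586.,-256.9,-4.8]
E
python3 - <<'E'
from h import *
q=plane_pt(PC,-175,-1); print(q)
goto([*q,34],PC[2]-90)
E
```

```text
[np.float64(411.5300717880044), np.float64(-243.25287027609428)]
w [0.   4.84 0.  ] t [ 80.8 121.3  -1.8] dist 146 rows>= 2.3
```

apply_moves(
  moves=[
    [0,2,0,50,0,-1,-1],
    [0,4.8,0,81,20,-2,-1],
    [0,4.8,0,81,70,-2,-1],
    [0,4.8,0,81,105,-2,-1],
    [0,4.8,0,81,114,-2,-1],
  ],
)

```text
time_s: 7.12
tool_pos: [409.1, -241.1, 38.3]
eef_rot: [-0.083, -2.182, 2.174]
ft_force: [0.1, -1.1, -1.2]
grip_width: 25.5
```

```bash
python3 - <<'E'
from h import *
applied([0,4.8,0,81,114,-2]); st()
p=shot('wrist','w5'); 
cv2.imwrite('pics/w5b.png',cv2.resize(p['frame'][:,:,::-1],None,fx=1.5,fy=1.5,interpolation=cv2.INTER_CUBIC))
E
```

```text
t 7.12 tcp [ 409.1 -241.1   38.3] jawyaw -94.63 down [-0.005  0.004 -1.   ] F [ 0.1 -1.1 -1.2] T [-0.01  0.05 -0.01] w 25.5 q [-0.69 -0.1   2.1   0.    1.14  0.96]
cmd [ 411.3 -243.1   41.3] jawyaw -94.76 devrot [-0.2  -0.12 -0.29]
```

View pics/w5b.png

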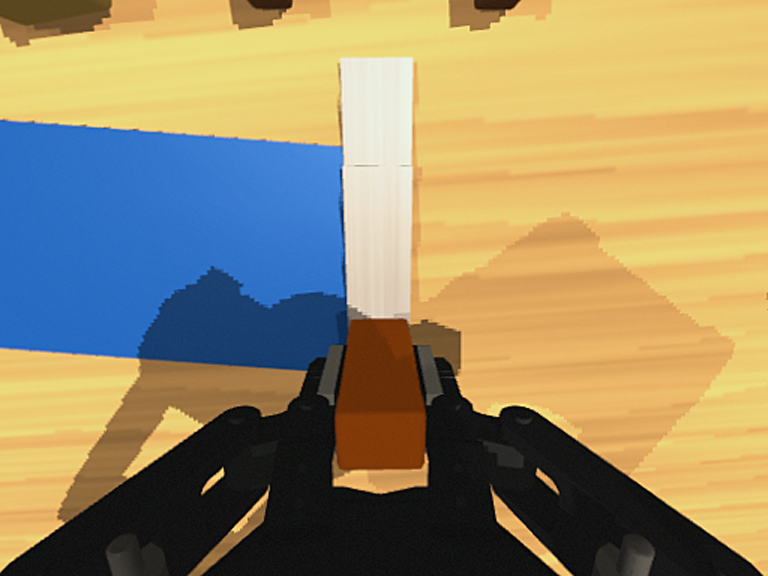

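apply_moves(
  moves=[
    [0,0,0,0,4,0,-1],
    [0,0,0,0,8,0,-1],
    [0,0,0,0,8.5,0,-1],
    [0,0,0,0,8.5,0,-1],
    [0,0,0,0,8.5,0,-1],
  ],
)

```text
time_s: 7.8
tool_pos: [411.5, -243.3, 33.2]
eef_rot: [-0.091, -2.179, 2.18]
ft_force: [-0.2, 0.6, -0.9]
grip_width: 25.5
```

```bash
python3 - <<'E'
from h import *
applied([0,0,0,0,8.5,0]); st()
E
```

```text
t 7.8 tcp [ 411.5 -243.3   33.2] jawyaw -94.75 down [ 0.001 -0.    -1.   ] F [-0.2  0.6 -0.9] T [0.04 0.05 0.04] w 25.5 q [-0.69 -0.09  2.1  -0.    1.12  0.96]
cmd [ 411.3 -243.1   32.8] jawyaw -94.76 devrot [ 0.03 -0.    0.04]
```

apply_moves(
  moves=[
    [0,0,0,-10,0.5,0,-1],
    [0,0,0,-20,0.5,0,-1],
    [0,0,0,-30,0.5,0,-1],
    [0,0,0,-38,0.5,0,-1],
    [0,0,0,-42,0.5,0,-1],
  ],
  force=100,
)

```text
time_s: 8.43
tool_pos: [454.1, -247.2, 33.3]
eef_rot: [-0.09, -2.178, 2.18]
ft_force: [-5.2, 1.4, 6.7]
grip_width: 25.1
```

```bash
python3 - <<'E'
from h import *
applied([0,0,0,-42,0.5,0]); st()
p=shot('wrist','w6'); 
cv2.imwrite('pics/w6b.png',cv2.resize(p['frame'][:200,:,::-1],None,fx=1.5,fy=1.5,interpolation=cv2.INTER_CUBIC))
E
```

```text
t 8.43 tcp [ 454.1 -247.2   33.3] jawyaw -94.72 down [-0.    -0.001 -1.   ] F [-5.2  1.4  6.7] T [-0.03  0.71 -0.07] w 25.1 q [-0.64  0.01  2.01 -0.    1.12  1.01]
cmd [ 453.1 -246.6   32.3] jawyaw -94.76 devrot [ 0.06 -0.03 -0.  ]
```

View pics/w6b.png

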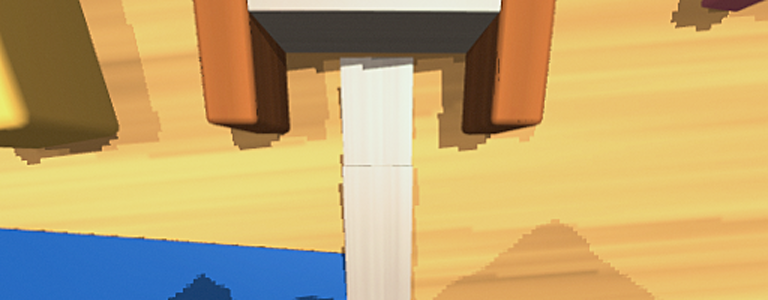

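apply_moves(
  moves=[
    [0,0,0,-2,0,0,-1],
    [0,0,0,-4,0,0,-1],
    [0,0,0,-6,0,0,-1],
    [0,0,0,-8,0,0,-1],
    [0,0,0,-9,0,0,-1],
  ],
)

```text
time_s: 9.1
tool_pos: [456.1, -246.9, 33.1]
eef_rot: [-0.068, -2.174, 2.169]
ft_force: [-33.0, 6.8, 36.1]
grip_width: 24.9
```

```bash
python3 - <<'E'
from h import *
applied([0,0,0,-9,0,0]); st()
p=shot('wrist','w7'); 
cv2.imwrite('pics/w7b.png',cv2.resize(p['frame'][:200,:,::-1],None,fx=1.5,fy=1.5,interpolation=cv2.INTER_CUBIC))
E
```

```text
t 9.1 tcp [ 456.1 -246.9   33.1] jawyaw -94.64 down [-0.018  0.003 -1.   ] F [-33.    6.8  36.1] T [0.5  4.69 0.85] w 24.9 q [-0.64  0.03  2.   -0.01  1.14  1.02]
cmd [ 462.1 -247.3   32.3] jawyaw -94.76 devrot [-0.1  -0.12 -1.05]
```

View pics/w7b.png

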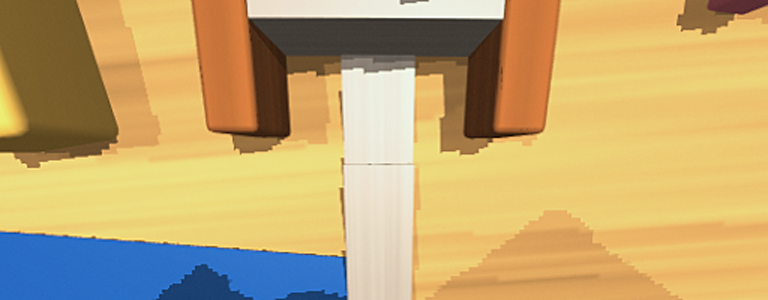

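apply_moves(
  moves=[
    [0,0,0,10,0,0,-1],
    [0,0,0,30,-2,0,-1],
    [0,0,0,55,-15,0,-1],
    [0,0,0,60,-65,0,-1],
    [0,0,0,60,-122,0,-1],
  ],
)

```text
time_s: 9.78
tool_pos: [401.2, -241.2, 153.5]
eef_rot: [-0.088, -2.181, 2.175]
ft_force: [0.5, -1.1, -1.8]
grip_width: 24.7
```

```bash
python3 - <<'E'
from h import *
applied([0,0,0,60,-122,0]); st()
goto([528,8,154],-90)
E
```

```text
t 9.78 tcp [ 401.2 -241.2  153.5] jawyaw -94.78 down [-0.002  0.003 -1.   ] F [ 0.5 -1.1 -1.8] T [-0.   -0.02 -0.  ] w 24.7 q [-0.7  -0.27  2.05  0.    1.37  0.95]
cmd [ 402.3 -242.3  154.3] jawyaw -94.76 devrot [-0.14  0.02 -0.14]
w [ 0.   -4.76  0.  ] t [-104.5    0.3 -259.9] dist 280 rows>= 4.5
```

apply_moves(
  moves=[
    [0,-1,0,-21,0,-55,-1],
    [0,-2,0,-42,0,-110,-1],
    [0,-3,0,-63,0,-165,-1],
    [0,-4,0,-84,0,-220,-1],
    [0,-4.8,0,-104,0,-260,-1],
  ],
)

```text
time_s: 10.4
tool_pos: [528.1, 10.9, 153.5]
eef_rot: [-0.003, 2.221, -2.219]
ft_force: [0.6, -0.8, -1.7]
grip_width: 24.7
```

```bash
python3 - <<'E'
from h import *
applied([0,-4.8,0,-104,0,-260]); st()
p=shot('wrist','w8'); st()
cv2.imwrite('pics/w8b.png',cv2.resize(p['frame'][:,:,::-1],None,fx=1.5,fy=1.5,interpolation=cv2.INTER_CUBIC))
E
```

```text
t 10.4 tcp [528.1  10.9 153.5] jawyaw -89.83 down [-0.     0.001 -1.   ] F [ 0.6 -0.8 -1.7] T [-0.05  0.07  0.  ] w 24.7 q [-0.12 -0.12  1.91  0.    1.35  1.45]
cmd [527.5   8.2 154.3] jawyaw -89.96 devrot [-0.04 -0.13 -0.01]
t 10.45 tcp [530.1  14.4 153.8] jawyaw -89.68 down [ 0.002  0.005 -1.   ] F [-2.3  2.4 -1.2] T [0.1  0.16 0.02] w 25.1 q [-0.12 -0.12  1.91  0.    1.35  1.45]
cmd [527.5   8.2 154.3] jawyaw -89.96 devrot [-0.26 -0.28  0.14]
```

View pics/w8b.png

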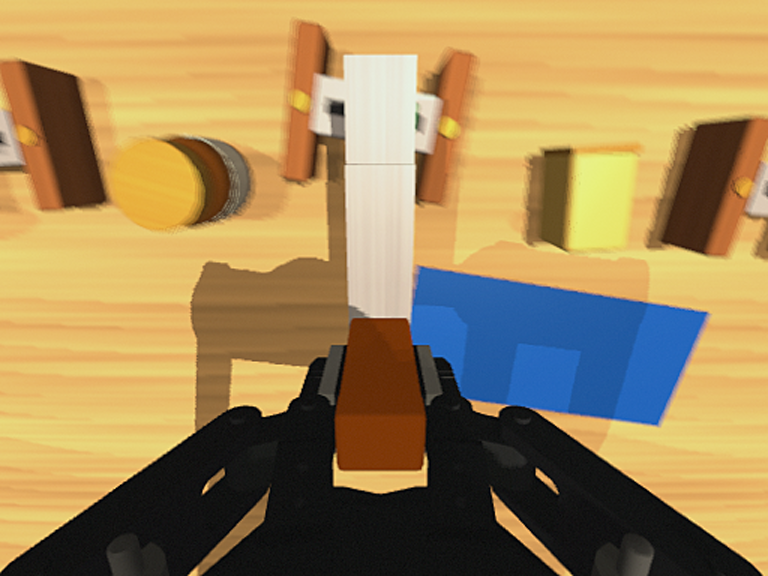

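```bash
python3 - <<'E'
from h import *
shot('side','s9');shot('side','s9');p=shot('wrist','w9'); st()
cv2.imwrite('pics/w9c.png',cv2.resize(p['frame'][5:145,180:330,::-1],None,fx=5,fy=4.2,interpolation=cv2.INTER_CUBIC)[:,:])
E
```

```text
t 10.6 tcp [527.4   9.1 153.3] jawyaw -89.85 down [-0.001  0.    -1.   ] F [-0.3 -0.3 -1.7] T [0.03 0.07 0.01] w 24.7 q [-0.12 -0.12  1.91 -0.    1.35  1.44]
cmd [527.5   8.2 154.3] jawyaw -89.96 devrot [-0.01 -0.11 -0.08]
```

View pics/w9c.png

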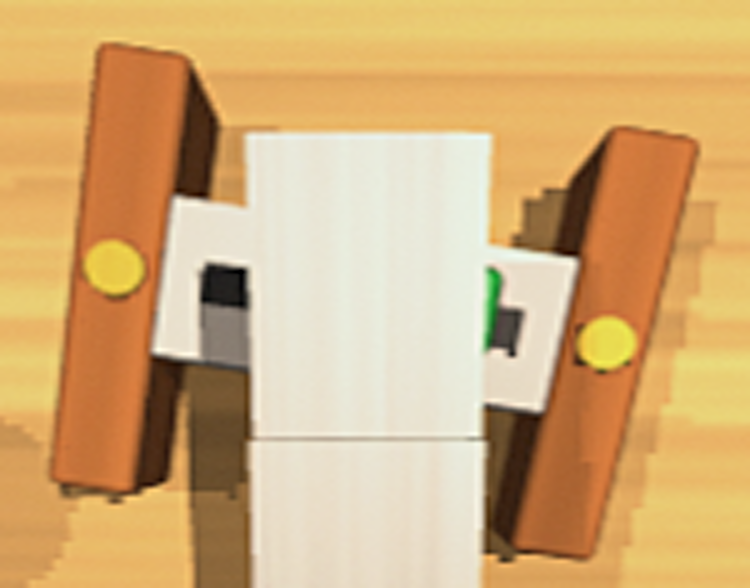

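```bash
python3 - <<'E'
from h import *
p=loadpic('w9')
m=[(40.5,51,48),(40.5,35,48),(-44.5,51,48),(-44.5,35,48),(40.5,-35,48),(40.5,-51,48),(-44.5,-35,48),(-44.5,-51,48)]
c=np.array([(98,43),(187,53),(52,483),(135,490),(613,127),(698,138),(513,545),(592,557)])/[5,4.2]+[180,5]
x,r=fitpose([(p,m,c)],[625,10,0]); print(x.round(1)); print(r.round(1))
f=np.array([(245,132),(491,132)])/[5,4.2]+[180,5]
print(unproj(p,f,153.3-33+4).round(1))
open('h.py','a').write(f'\nPB={x.round(1).tolist()}\n')
q=plane_pt(x,-175,-1); print(q); goto([*q,34],x[2]-90)
E
```

```text
[629.6  11.1  -9.1]
[[-0.5 -1. ]
 [ 1.1  0.2]
 [-1.   0.2]
 [-0.1  1.5]
 [-0.5 -1.7]
 [ 1.3 -0.7]
 [-0.5  1.1]
 [ 0.6  1.1]]
[[644.6  24.7 124.3]
 [644.8  -3.7 124.3]]
[np.float64(456.5989334638085), np.float64(37.798957234358156)]
w [0.   9.15 0.  ] t [ 70.9 120.3 -29.7] dist 143 rows>= 2.3
```

apply_moves(
  moves=[
    [0,4,0,45,0,-15,-1],
    [0,8,0,71,20,-30,-1],
    [0,9.1,0,71,70,-30,-1],
    [0,9.1,0,71,105,-30,-1],
    [0,9.1,0,71,114,-30,-1],
  ],
)

```text
time_s: 11.22
tool_pos: [453.7, 37.5, 37.4]
eef_rot: [-0.165, -2.136, 2.136]
ft_force: [0.5, 0.5, -1.7]
grip_width: 24.9
```

apply_moves(
  moves=[
    [0,0,0,0,2,0,-1],
    [0,0,0,0,5,0,-1],
    [0,0,0,0,7.5,0,-1],
    [0,0,0,0,7.5,0,-1],
    [0,0,0,0,7.5,0,-1],
  ],
)

```text
time_s: 11.85
tool_pos: [457.1, 38.0, 33.4]
eef_rot: [-0.171, -2.14, 2.14]
ft_force: [0.1, -0.2, 0.6]
grip_width: 24.7
```

```bash
python3 - <<'E'
from h import *
applied([0,9.1,0,71,114,-30]);applied([0,0,0,0,7.5,0]); st()
p=shot('wrist','w10'); 
cv2.imwrite('pics/w10b.png',cv2.resize(p['frame'][:200,:,::-1],None,fx=1.5,fy=1.5,interpolation=cv2.INTER_CUBIC))
E
```

```text
t 11.85 tcp [457.1  38.   33.4] jawyaw -99.05 down [ 0.001 -0.    -1.   ] F [ 0.1 -0.2  0.6] T [-0.    0.03  0.05] w 24.7 q [-0.08 -0.14  2.15 -0.    1.13  1.65]
cmd [456.5  38.1  32.8] jawyaw -99.06 devrot [ 0.   -0.01  0.08]
```

View pics/w10b.png

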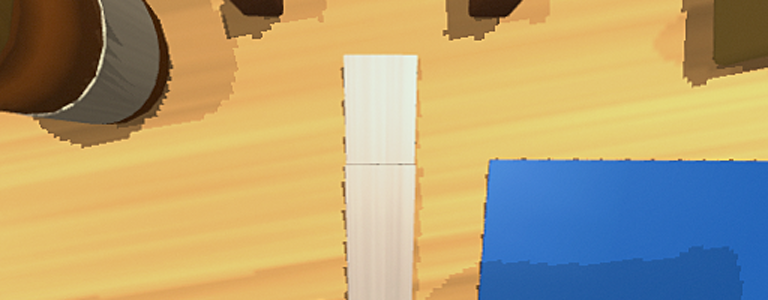

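apply_moves(
  moves=[
    [0,0,0,-10,0,0,-1],
    [0,0,0,-20,0,0,-1],
    [0,0,0,-30,0,0,-1],
    [0,0,0,-38,0,0,-1],
    [0,0,0,-42,0,0,-1],
  ],
)

```text
time_s: 12.52
tool_pos: [498.6, 31.4, 33.2]
eef_rot: [-0.168, -2.139, 2.138]
ft_force: [-4.3, 0.7, 8.5]
grip_width: 25.1
```

apply_moves(
  moves=[
    [0,0,0,-2,0,0,-1],
    [0,0,0,-4,0,0,-1],
    [0,0,0,-6,0,0,-1],
    [0,0,0,-8,0,0,-1],
    [0,0,0,-9,0,0,-1],
  ],
)

```text
time_s: 13.15
tool_pos: [507.1, 30.1, 33.2]
eef_rot: [-0.168, -2.139, 2.138]
ft_force: [-4.4, 0.1, 6.9]
grip_width: 24.9
```

```bash
python3 - <<'E'
from h import *
applied([0,0,0,-51,0,0]); st()
p=shot('wrist','w11'); 
cv2.imwrite('pics/w11b.png',cv2.resize(p['frame'][:200,:,::-1],None,fx=1.5,fy=1.5,interpolation=cv2.INTER_CUBIC))
E
```

```text
t 13.15 tcp [507.1  30.1  33.2] jawyaw -99.06 down [-0.001  0.    -1.   ] F [-4.4  0.1  6.9] T [ 0.13  1.17 -0.01] w 24.9 q [-0.09 -0.01  2.03  0.    1.12  1.64]
cmd [506.9  30.1  32.8] jawyaw -99.06 devrot [ 0.    0.   -0.07]
```

View pics/w11b.png

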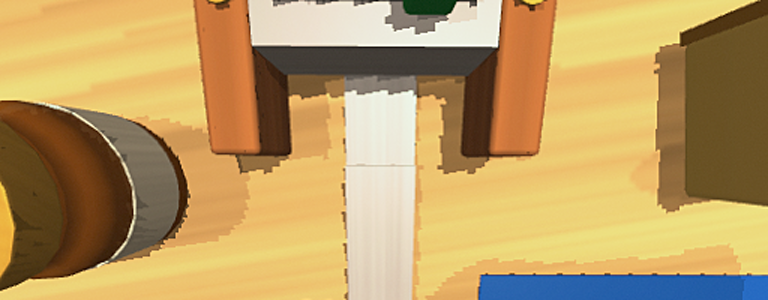

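apply_moves(
  moves=[
    [0,0,0,-7,0,0,-1],
    [0,0,0,-14,0,0,-1],
    [0,0,0,-21,0,0,-1],
    [0,0,0,-26,0,0,-1],
    [0,0,0,-28,0,0,-1],
  ],
)

```text
time_s: 13.82
tool_pos: [534.9, 25.6, 33.2]
eef_rot: [-0.168, -2.139, 2.139]
ft_force: [-4.8, 1.0, 7.1]
grip_width: 24.9
```

apply_moves(
  moves=[
    [0,0,0,-2,0,0,-1],
    [0,0,0,-4,0,0,-1],
    [0,0,0,-6,0,0,-1],
    [0,0,0,-8,0,0,-1],
    [0,0,0,-10,0,0,-1],
  ],
)

```text
time_s: 14.45
tool_pos: [539.9, 24.9, 33.1]
eef_rot: [-0.153, -2.133, 2.132]
ft_force: [-27.4, 3.1, 26.0]
grip_width: 24.8
```

```bash
python3 - <<'E'
from h import *
applied([0,0,0,-38,0,0]); st()
p=shot('wrist','w12'); 
cv2.imwrite('pics/w12b.png',cv2.resize(p['frame'][:200,:,::-1],None,fx=1.5,fy=1.5,interpolation=cv2.INTER_CUBIC))
E
```

```text
t 14.45 tcp [539.9  24.9  33.1] jawyaw -99.04 down [-0.015  0.002 -1.   ] F [-27.4   3.1  26. ] T [ 0.37  4.14 -0.1 ] w 24.8 q [-0.09  0.07  1.95  0.    1.14  1.64]
cmd [544.4  24.1  32.8] jawyaw -99.06 devrot [ 0.04 -0.02 -0.84]
```

View pics/w12b.png

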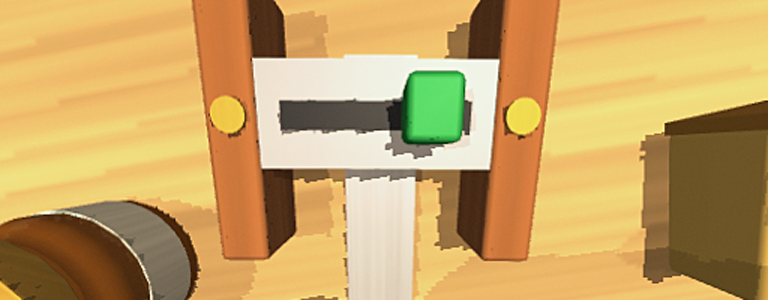

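apply_moves(
  moves=[
    [0,0,0,8,0,0,-1],
    [0,0,0,40,-1,0,-1],
    [0,0,0,90,-10,0,-1],
    [0,0,0,110,-55,0,-1],
    [0,0,0,110,-95,0,-1],
  ],
)

```text
time_s: 15.12
tool_pos: [434.1, 41.7, 127.2]
eef_rot: [-0.168, -2.139, 2.139]
ft_force: [1.3, -0.3, -2.5]
grip_width: 24.6
```

```bash
python3 - <<'E'
from h import *
applied([0,0,0,110,-95,0]); st()
goto([462.8,-144.1,127],-11.8)
E
```

```text
t 15.12 tcp [434.1  41.7 127.2] jawyaw -99.04 down [-0.001  0.    -1.   ] F [ 1.3 -0.3 -2.5] T [ 0.03 -0.07  0.01] w 24.6 q [-0.08 -0.34  2.14  0.    1.34  1.65]
cmd [435.8  41.4 127.8] jawyaw -99.06 devrot [ 0.   -0.02 -0.06]
w [  0.   -87.26   0.  ] t [-55.9   0.8 178.9] dist 187 rows>= 8.2
```

apply_moves(
  moves=[
    [0,-10,0,-11,0,36,-1],
    [0,-20,0,-22,0,72,-1],
    [0,-30,0,-34,0,108,-1],
    [0,-40,0,-45,0,144,-1],
    [0,-50,0,-56,0,179,-1],
  ],
)

```text
time_s: 15.75
tool_pos: [463.2, -145.7, 127.1]
eef_rot: [-0.678, 1.802, -1.803]
ft_force: [-0.1, 0.2, -2.6]
grip_width: 25.1
```

apply_moves(
  moves=[
    [0,-10,0,0,5,0,-1],
    [0,-20,0,0,20,0,-1],
    [0,-30,0,0,40,0,-1],
    [0,-37.3,0,0,60,0,-1],
    [0,-37.3,0,0,75,0,-1],
  ],
)

```text
time_s: 16.38
tool_pos: [462.6, -144.1, 51.2]
eef_rot: [-1.105, 1.361, -1.359]
ft_force: [0.5, -0.2, -1.2]
grip_width: 25.5
```

```bash
python3 - <<'E'
from h import *
applied([0,-50,0,-56,0,179]);applied([0,-37.3,0,0,75,0]); st()
p=shot('wrist','w13');
E
```

```text
t 16.38 tcp [ 462.6 -144.1   51.2] jawyaw -11.85 down [-0.001  0.    -1.   ] F [ 0.5 -0.2 -1.2] T [-0.06  0.01  0.  ] w 25.5 q [-0.46 -0.1   2.08 -0.    1.16 -0.25]
cmd [ 462.9 -144.2   52.8] jawyaw -11.76 devrot [-0.04  0.09  0.01]
```

View pics/w13.png

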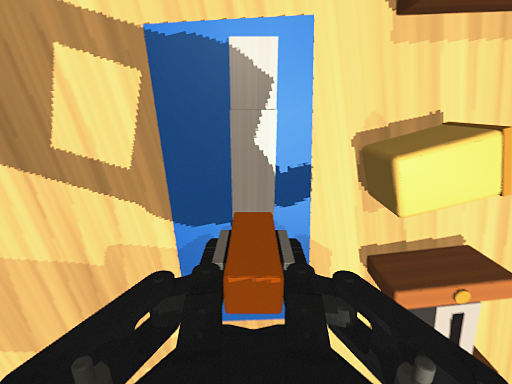

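apply_moves(
  moves=[
    [0,0,0,0,10,0,-1],
    [0,0,0,0,18,0,-1],
    [0,0,0,0,20,0,-1],
    [0,0,0,0,20,0,-1],
    [0,0,0,0,20,0,-1],
  ],
)

```text
time_s: 17.05
tool_pos: [463.3, -144.4, 33.4]
eef_rot: [-1.104, 1.358, -1.36]
ft_force: [-0.3, 0.7, 2.3]
grip_width: 25.2
```

```bash
python3 - <<'E'
from h import *
applied([0,0,0,0,20,0]); st()
E
```

```text
t 17.05 tcp [ 463.3 -144.4   33.4] jawyaw -11.77 down [ 0.001 -0.    -1.   ] F [-0.3  0.7  2.3] T [0.02 0.14 0.02] w 25.2 q [-0.46 -0.07  2.09  0.    1.12 -0.25]
cmd [ 462.9 -144.2   32.8] jawyaw -11.76 devrot [ 0.06  0.01 -0.01]
```

apply_moves(
  moves=[
    [0,0,0,0,0,0,1],
    [0,0,0,0,0,0,1],
    [0,0,0,0,0,0,1],
    [0,0,0,0,0,0,1],
    [0,0,0,0,0,0,1],
  ],
)

```text
time_s: 17.68
tool_pos: [462.9, -144.2, 32.8]
eef_rot: [-1.105, 1.359, -1.359]
ft_force: [-0.3, 0.1, 0.3]
grip_width: 85.8
```

apply_moves(
  moves=[
    [0,0,0,0,-15,0,1],
    [0,0,0,0,-45,0,1],
    [0,0,0,0,-85,0,1],
    [0,0,0,0,-115,0,1],
    [0,0,0,0,-125,0,1],
  ],
)

```text
time_s: 18.3
tool_pos: [464.3, -144.9, 161.3]
eef_rot: [-1.103, 1.354, -1.363]
ft_force: [0.5, -0.0, -0.5]
grip_width: 85.5
```

```bash
python3 - <<'E'
from h import *
applied([0,0,0,0,-125,0]); st()
p=shot('wrist','w14')
x=[462.8,-144.1,78.2]
m=np.array([(115,14,4),(115,-14,4),(75,14,10),(75,-14,10),(-10,13,82),(10,13,82),(10,-13,82),(-10,-13,82)])
a=np.radians(x[2]);c,s=np.cos(a),np.sin(a)
uv=project(p,np.c_[x[0]+c*m[:,0]-s*m[:,1],x[1]+s*m[:,0]+c*m[:,1],m[:,2]])
im=p['frame'][:,:,::-1].copy()
for u in uv: cv2.circle(im,(int(u[0]),int(u[1])),2,(255,0,255),1)
cv2.imwrite('pics/w14o.png',im)
goto(plane_pt(PB,0,-45)+[150],PB[2]-90)
goto(plane_pt(PB,0,-45)+[150],PB[2])
goto(plane_pt(PB,0,-45)+[150],PB[2]+90)
E
```

```text
t 18.3 tcp [ 464.3 -144.9  161.3] jawyaw -11.75 down [ 0.005 -0.002 -1.   ] F [ 0.5 -0.  -0.5] T [ 0.04 -0.01 -0.05] w 85.5 q [-0.46 -0.24  2.   -0.    1.37 -0.25]
cmd [ 462.9 -144.2  157.8] jawyaw -11.76 devrot [ 0.31 -0.   -0.08]
w [ 0.   87.34  0.  ] t [-141.     7.8  133.7] dist 194 rows>= 8.2
w [ 0.   -2.66  0.  ] t [-141.     7.8  133.7] dist 194 rows>= 3.1
w [ -0.   -92.66  -0.  ] t [-141.     7.8  133.7] dist 194 rows>= 8.7
```

View pics/w14o.png

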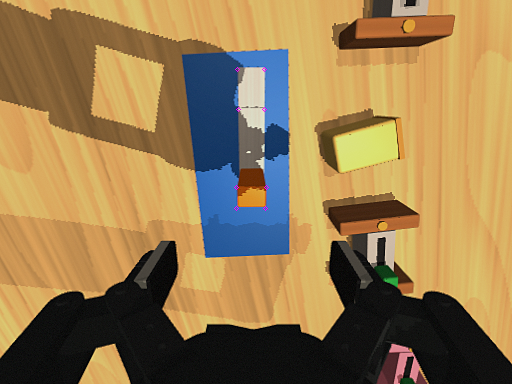

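```bash
python3 - <<'E'
from h import *
goto(plane_pt(PB,0,-48)+[110],PB[2])
E
```

```text
w [ 0.   -2.66  0.  ] t [-138.    47.8  133.8] dist 198 rows>= 3.2
```

apply_moves(
  moves=[
    [0,-1,0,-40,0,40,-1],
    [0,-2,0,-80,0,78,-1],
    [0,-2.7,0,-115,15,112,-1],
    [0,-2.7,0,-138,40,134,-1],
    [0,-2.7,0,-138,48,134,-1],
  ],
)

```text
time_s: 18.98
tool_pos: [621.1, -34.8, 105.8]
eef_rot: [-1.135, 1.328, -1.32]
ft_force: [-0.6, 0.9, 0.1]
grip_width: -0.2
```

```bash
python3 - <<'E'
from h import *
applied([0,-2.7,0,-138,48,134]); shot('side','s15'); st()
p=shot('wrist','w15'); st()
cv2.imwrite('pics/w15b.png',cv2.resize(p['frame'][:,:,::-1],None,fx=1.5,fy=1.5,interpolation=cv2.INTER_CUBIC))
E
```

```text
t 19.02 tcp [620.1 -35.5 105.5] jawyaw -8.98 down [-0.007  0.001 -1.   ] F [-1.4 -0.  -1.3] T [-0.01  0.03  0.02] w 0.1 q [-0.18  0.15  1.72 -0.    1.27 -0.02]
cmd [622.2 -36.4 109.8] jawyaw -9.06 devrot [-0.39 -0.07 -0.01]
t 19.07 tcp [620.2 -36.1 106.9] jawyaw -9.04 down [-0.005  0.001 -1.   ] F [-1.  -0.2  0.6] T [-0.02 -0.05  0.02] w 0.0 q [-0.18  0.15  1.72 -0.    1.27 -0.02]
cmd [622.2 -36.4 109.8] jawyaw -9.06 devrot [-0.31 -0.02 -0.01]
```

View pics/w15b.png

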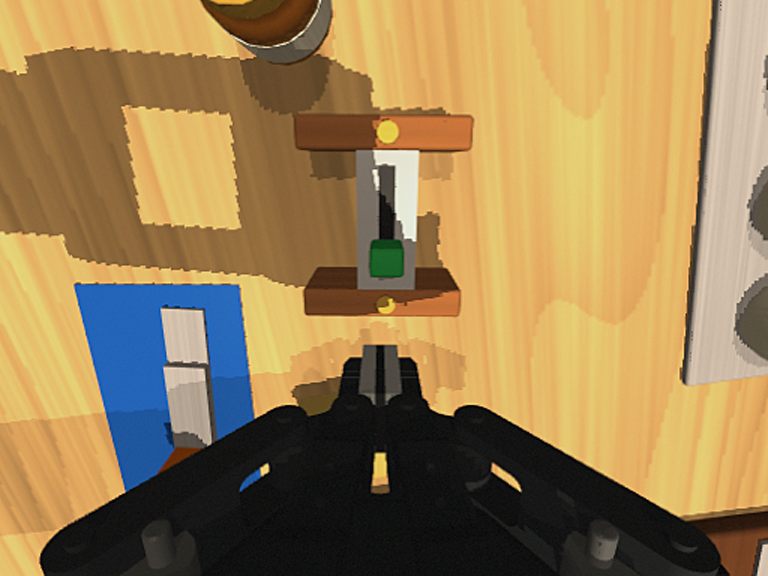

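apply_moves(
  moves=[
    [0,0,0,0,15,0,-1],
    [0,0,0,0,30,0,-1],
    [0,0,0,0,43,0,-1],
    [0,0,0,0,49,0,-1],
    [0,0,0,0,49,0,-1],
  ],
)

```text
time_s: 19.7
tool_pos: [621.8, -36.4, 60.1]
eef_rot: [-1.131, 1.326, -1.324]
ft_force: [-0.4, 0.6, -0.0]
grip_width: 0.2
```

```bash
python3 - <<'E'
from h import *
applied([0,0,0,0,49,0]); st()
p=shot('wrist','w16')
cv2.imwrite('pics/w16b.png',cv2.resize(p['frame'][80:260,150:370,::-1],None,fx=3,fy=3,interpolation=cv2.INTER_CUBIC))
E
```

```text
t 19.7 tcp [621.8 -36.4  60.1] jawyaw -9.06 down [-0.001  0.    -1.   ] F [-0.4  0.6 -0. ] T [-0.06 -0.01 -0.03] w 0.2 q [-0.18  0.21  1.74  0.    1.19 -0.02]
cmd [622.2 -36.4  60.8] jawyaw -9.06 devrot [-0.06  0.01  0.  ]
```

View pics/w16b.png

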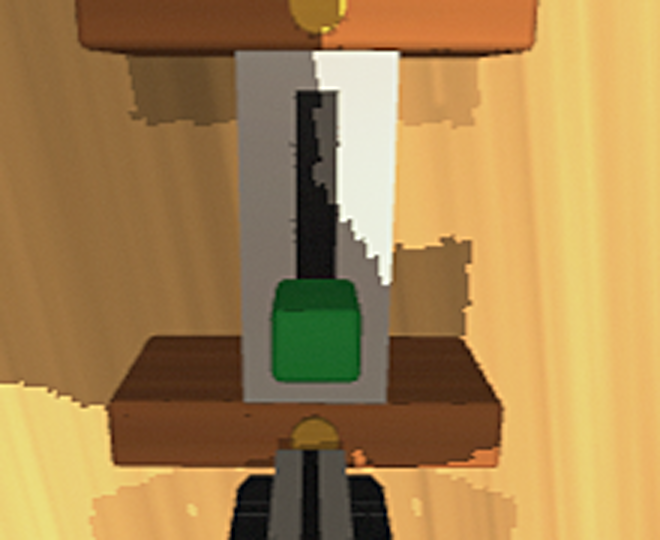

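apply_moves(
  moves=[
    [0,0,0,-6,0,0,-1],
    [0,0,0,-12,0,0,-1],
    [0,0,0,-18,0,0,-1],
    [0,0,0,-24,0,0,-1],
    [0,0,0,-30,0,0,-1],
  ],
)

```text
time_s: 20.38
tool_pos: [627.2, -6.5, 61.1]
eef_rot: [-1.13, 1.324, -1.325]
ft_force: [-0.4, -1.6, 0.9]
grip_width: -0.2
```

apply_moves(
  moves=[
    [0,0,0,-3,0,0,-1],
    [0,0,0,-6,0,0,-1],
    [0,0,0,-9,0,0,-1],
    [0,0,0,-11,0,0,-1],
    [0,0,0,-13,0,0,-1],
  ],
)

```text
time_s: 21.0
tool_pos: [629.0, 6.1, 60.8]
eef_rot: [-1.13, 1.325, -1.325]
ft_force: [0.6, -1.3, 0.8]
grip_width: 0.3
```

```bash
python3 - <<'E'
from h import *
applied([0,0,0,-43,0,0]); st()
p=shot('wrist','w17')
cv2.imwrite('pics/w17b.png',cv2.resize(p['frame'][80:260,150:370,::-1],None,fx=3,fy=3,interpolation=cv2.INTER_CUBIC))
E
```

```text
t 21.0 tcp [629.    6.1  60.8] jawyaw -9.07 down [ 0. -0. -1.] F [ 0.6 -1.3  0.8] T [-0.22 -0.08 -0.01] w 0.3 q [-0.11  0.22  1.73 -0.    1.19  0.05]
cmd [629.    6.1  60.8] jawyaw -9.06 devrot [ 0.01  0.01 -0.  ]
```

View pics/w17b.png

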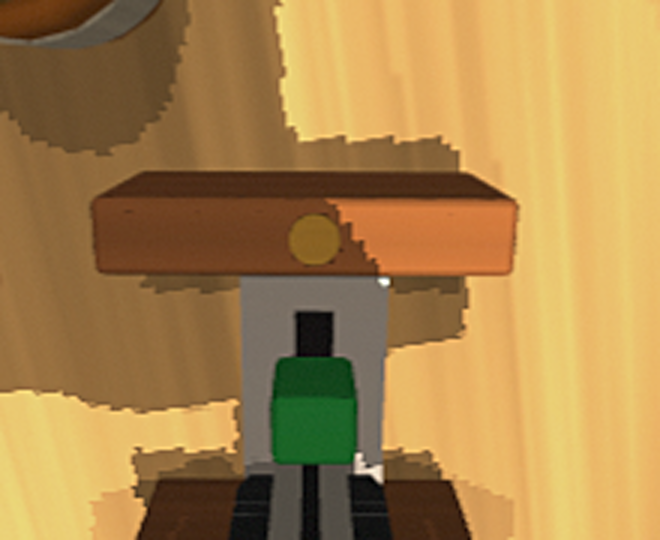

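apply_moves(
  moves=[
    [0,0,0,-2,0,0,-1],
    [0,0,0,-4,0,0,-1],
    [0,0,0,-6,0,0,-1],
    [0,0,0,-7,0,0,-1],
    [0,0,0,-8,0,0,-1],
  ],
)

```text
time_s: 21.68
tool_pos: [629.5, 9.4, 60.9]
eef_rot: [-1.139, 1.321, -1.331]
ft_force: [-3.0, -17.3, 3.5]
grip_width: 0.0
```

```bash
python3 - <<'E'
from h import *
applied([0,0,0,-8,0,0]); st()
E
```

```text
t 21.68 tcp [629.5   9.4  60.9] jawyaw -9.04 down [-0.002 -0.009 -1.   ] F [ -3.  -17.3   3.5] T [-2.87  0.57  0.03] w 0.0 q [-0.1   0.22  1.73 -0.01  1.2   0.06]
cmd [630.2  14.   60.8] jawyaw -9.06 devrot [-0.06 -0.02 -0.55]
```

apply_moves(
  moves=[
    [0,0,0,10,0,0,-1],
    [0,0,0,30,-5,0,-1],
    [0,0,0,55,-40,0,-1],
    [0,0,0,70,-80,0,-1],
    [0,0,0,70,-100,0,-1],
  ],
)

```text
time_s: 22.3
tool_pos: [620.1, -56.5, 163.9]
eef_rot: [-1.126, 1.323, -1.328]
ft_force: [0.1, 0.4, -0.3]
grip_width: 0.1
```

```bash
python3 - <<'E'
from h import *
applied([0,0,0,70,-100,0]); shot('side','s18');shot('side','s18b');p=shot('wrist','w18'); t=shot('top','t18'); st()
m=np.array([(8,7,73),(8,-7,73),(-8,7,73),(-8,-7,73)],float)
im=p['frame'][:,:,::-1].copy()
P=np.array([plane_pt(PB,a,b+15)+[z] for a,b,z in m])
for u in project(p,P): cv2.circle(im,(int(round(u[0])),int(round(u[1]))),1,(255,0,255),-1)
cv2.imwrite('pics/w18b.png',cv2.resize(im,None,fx=1.5,fy=1.5,interpolation=cv2.INTER_CUBIC))
cv2.imwrite('pics/t18b.png',cv2.resize(t['frame'][130:260,90:400,::-1],None,fx=2.5,fy=2.5,interpolation=cv2.INTER_CUBIC))
E
```

```text
t 22.5 tcp [618.7 -54.5 159.8] jawyaw -9.02 down [-0.001  0.001 -1.   ] F [ 0.3 -0.5  0.2] T [ 0.02 -0.02 -0.  ] w 0.0 q [-0.21  0.1   1.69  0.    1.36 -0.05]
cmd [619.2 -55.1 160.8] jawyaw -9.06 devrot [-0.07 -0.03  0.03]
```

View pics/w18b.png

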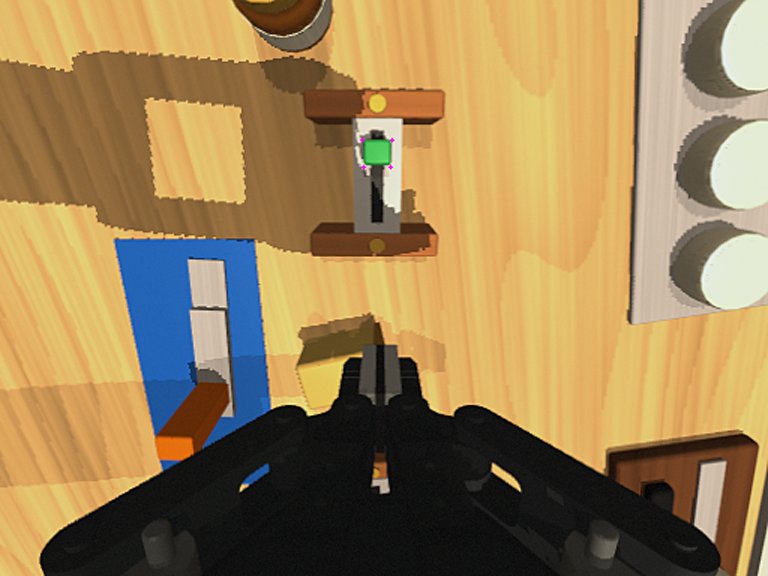

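View pics/t18b.png

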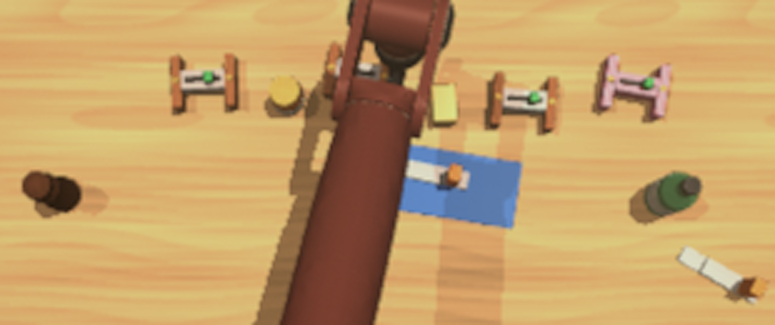

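```bash
python3 - <<'E'
from h import *
st(); print(bot.hand_in())
E
```

```text
t 22.5 tcp [618.7 -54.5 159.8] jawyaw -9.02 down [-0.001  0.001 -1.   ] F [ 0.3 -0.5  0.2] T [ 0.02 -0.02 -0.  ] w 0.0 q [-0.21  0.1   1.69  0.    1.36 -0.05]
cmd [619.2 -55.1 160.8] jawyaw -9.06 devrot [-0.07 -0.03  0.03]
the job is handed in; nothing more can be done
None
```

The right plane is the middle of the three, and I handed the job in at 22.5 s.

- **Right-hand plane:** the feeler's tip stopped at the bar (about 33 N), so this one is tight.
- **Middle plane:** the tip went under and the step came up against the bar within about 1 mm of where it should (about 27 N). I stopped testing there and did not try the left plane.
- **Feeler:** I stood it back on the blue mat where it began and let go. The picture after release matched its starting position.
- **Tag:** I pushed the middle plane's green tag left until it met its end stop (about 17 N). The picture afterwards put it about 1 mm from the fully-across position.

In the last pictures the other tags in view, the jar, cheese, oil bottle and pepper mill looked as they were, and the arm was clear of everything. No check failed. The one disagreement was early on: the networks' positions from the side camera were up to about 25 mm off the top camera's, so I used fits to the wrist pictures instead.

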